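# Turn the pipe deburring tool end for end in its bench block

### The job

Two double-ended pipe deburring tools lie in open-topped holder blocks on the bench, and both should show their pointed cone out of the open front of the block. One of them lies the wrong way round, with its blunt cup end out and the cone hidden in the pocket: lift it out, turn it end for end and lay it back down in the same block with the cone out, without dropping it. Leave the other tool where it is.

Things in the scene. Friction and masses are not known exactly. Their poses are not given: they have to be found in the camera images.
- tool_1: Wrong-way tool: steel bar 190 mm long, 0.4 kg. Square shank 18 x 18 x 108 mm; at one end a fluted cone 46 mm long, 30 mm to 6 mm wide; at the other a blunt cup, 36 mm long, 34 mm diameter. Origin on the axis at mid-shank, near the balance point; x along the bar to the cone, z up. Lies level, axis 49 mm above the bench, cone in the pocket at first. May be the nearer or the farther of the two.
- cone_1 (a point): The tip of that tool's cone, on its axis, 100 mm from the tool's origin.
- block_1: Its blue-painted block, fixed (both blocks alike). Origin at bench level midway between saddles; x out of the open front (robot's left), z up. Saddles 12 mm thick at x -36 and +36 mm; notches 24 mm wide, floor 40 mm high, flaring above 52 to 50 mm wide at the top, 70 mm high. Between them a 60 mm finger gap over an 8 mm base. Rear pocket 58 mm wide to x -122, 66 mm high. Seated shank has 12 mm end play each way.
- tool_2: The other, identical tool in a second identical block about 0.2 m nearer to or farther from the robot; it already shows its cone out. Same origin and axes as the first tool. Leave it alone.
Things that resemble listed ones, but are neither listed nor needed, are in the scene too. Leave any green or turquoise look-alike of the tool_1 alone.

How it is judged:
On the way:
1. the wrong-way tool is lifted clear of its block (z of tool_1 in the frame of block_1 above 0.1 m), for 0.1 s.
At the end, for the whole second after the job is handed in: The tool lies at rest in both saddles of its own block, cone out: its middle within 20 mm lengthwise, 10 mm sideways and 10 mm in height of its seat, aligned with the block within 10 degrees, cone tip over 70 mm in front of the middle of the saddles (x of tool_1 in the frame of block_1 between -0.02 and 0.02 m and y of tool_1 in the frame of block_1 between -0.01 and 0.01 m and z of tool_1 in the frame of block_1 between 0.039 and 0.059 m and angle between the x axis of tool_1 and the x axis of block_1, either way round below 0.175 rad and x of cone_1 in the frame of block_1 above 0.07 m and linear speed of tool_1 below 0.03 m/s and angular speed of tool_1 below 0.3 rad/s); the robot touches nothing.
It fails at once if the other tool is moved by more than 20 mm (distance of tool_2 from where it was at the start of the episode above 0.02 m).
It fails at once if the tool is dropped: out of the fingers while more than 40 mm above its resting height in the block (z of tool_1 in the frame of block_1 above 0.089 m and contact force between the fingers and tool_1 below 0.05 N).
It also fails if it takes over 48 s, if anything falls off the work surface, if the arm or the gripper's body presses on something with over 40 N, if the wrist force passes 120 N, or if a joint passes its speed limit or range.

### The arm

A 6-joint arm with a two-finger parallel gripper is mounted at the origin on the work surface. World frame = base frame: x ahead of the robot, y to its left, z up, the work surface at z = 0. Lengths are in m, angles in rad, forces in N, time in s.
With the tool pointing down it reaches from about 0.35 to 0.875 m from the base axis. Payload 15.5 kg.
Tool frame: the origin (TCP) lies midway between the tips of the shut fingers; the grasp point (between the pads) lies 19 mm behind it; y points along the fingers, x is the direction in which the jaws open and shut, and the axes are right-handed (so a half turn about y gives the same grasp; the last joint's range is limited). The gripper opens to 85 mm and grips with 20 to 120 N. Pads are 22 mm wide; open, the fingers measure 114 mm over their backs; the gripper's body (76 mm by 85 mm) begins 54 mm behind the grasp point. The pads swing forward as they close: fully open they stand 13 mm farther back than shut.
Start: joints at [-1.218, 0.494, 1.345, -0, 1.302, -0.096], TCP at [0.271, -0.563, 0.231] pointing down, gripper open.
Joint ranges: [-2.91, 2.91], [-0.82, 2.16], [0.22, 2.67], [-1.22, 4.37], [0.12, 2.79], [-3.08, 3.08]. Speed limits (rad/s): [1.89, 1.89, 2.57, 3.01, 3.01, 3.01].

### API

Orientations are given as a 3x3 rotation matrix whose columns are the frame's x, y, z axes.
In Python, from station import observe, get_image, sign_off gives the robot as it stands.
- The arm moves only by the tool carry_out, never from a script. Its argument "deltas" is a list of rows, each a list of 3 entries, a list of its own where there are three numbers: the shift along the tool's x, y, z in m, then the turn, a rotation vector about the tool's x, y, z in degrees, then the opening, from 0 (shut) to 1 (fully open). In form: [[[dx, dy, dz], [ax, ay, az], gripper], ...]. A call has 1 to 12 rows; each row shifts and turns the commanded pose from where the row before left it, along the tool's axes as they then stand; what a row does not reach is not made up. A row lasts 1/12 s, in which the tool goes at most 41.7 mm and 7.16 degrees, less where a joint would pass 70% of its speed; a pose out of reach is approached as far as the arm can. A call is refused whole if a number of a shift passes 0.0417 or a number of a turn 7.16, either way. A call with a gripper value outside its range is refused whole. The fingers move at their own pace and stop on an object; "newtons" is the grip in N (left out, the last holds). Time passes only in rows, so rows that do not move let the fingers close. It gives the time, the measured TCP pose, the force and the opening at its end, in the units of the state.
- observe(): the state, without advancing time (a new reading comes with each control period).
- get_image(name): name is "side" or "top" or "wrist"; returns a dict with "color" (400x640x3 uint8, red, green, blue), "intrinsics" (3x3 intrinsics, pixels), "extrinsics" (4x4, takes a point from world to camera coordinates). Camera axes: x right, y up, looking along -z (the intrinsics and any distortion apply to the point x, -y, -z); pixel columns grow to the right and rows downward; lengths in m; the calibration is good to about 2 mm. A picture is of the moment at which its call begins. There is no depth.
- sign_off(): hands the job in, once; it reports no verdict.
The state is a dict: "time": time; "joint_positions": joint angles; "qd": joint speeds; "tau": joint torques, N m; "tcp_pos": TCP position; "tcp_rot": TCP orientation; "ft_force": force on the tool from outside, world axes, zero at the start; "wrist_torque": the same for the moment, N m; "grip_width": finger opening in m.
Only numpy, scipy, OpenCV 4.12 (cv2) and the standard library are available. Lean on these libraries where they do the work, as an engineer would, in place of code of your own. Each camera call takes 0.05 s, during which the arm holds its last target. There are 200 camera calls.

## Working session

There is one attempt and no reset: what is moved stays moved. The work goes in short steps, Python scripts to look and compute and a tool call to move; the robot and the scene stay as the last step left them, time stands still between calls to the robot, and variables do not carry over. Pictures are saved under pics/ and viewed, about 8 in all and at most 12, crops included, and the job is handed in when it is done.

Besides the shell and the picture viewer there is one more tool, called after "Call:" by a JSON object that holds its "name" and its "arguments", one argument or row to a line. carry_out: Moves the arm, as the interface text tells. Its arguments: {"type":"object","properties":{"deltas":{"type":"array"},"newtons":{"type":"number"}},"required":["deltas"]}

```bash
mkdir -p pics
cat > h.py <<'E'
import cv2, numpy as np
from station import observe, get_image, sign_off
def snap(n,f,box=None,s=1):
    d=get_image(n); im=d["color"][:,:,::-1]
    if box: x0,y0,x1,y1=box; im=im[y0:y1,x0:x1]
    cv2.imwrite(f"pics/{f}.png",cv2.resize(im,None,fx=s,fy=s,interpolation=cv2.INTER_CUBIC)); return d
def ray(d,u,v,z):
    K=np.array(d["intrinsics"]);E=np.array(d["extrinsics"])
    p=np.linalg.solve(K,[u,v,1.]); c=np.array([p[0],-p[1],-p[2]])
    R=E[:3,:3];o=-R.T@E[:3,3];w=R.T@c
    return o+w*(z-o[2])/w[2]
E
python3 - <<'E'
from h import *
d=snap("top","t1",s=1.25); print(d["intrinsics"],d["extrinsics"]); d=snap("side","s1",s=1.25);print(d["intrinsics"],d["extrinsics"]);print(observe())
E
```

```text
[[466.32182207   0.         320.53429433]
 [  0.         466.32182207 199.52329545]
 [  0.           0.           1.        ]] [[ 0.02724718 -0.99948451  0.01697964  0.13084493]
 [ 0.99453643  0.0288168   0.1003338  -0.51928913]
 [-0.10077138  0.01415306  0.99480894 -1.1863302 ]
 [ 0.          0.          0.          1.        ]]
[[408.77851778   0.         321.06948613]
 [  0.         408.77851778 202.2361319 ]
 [  0.           0.           1.        ]] [[-0.97961726 -0.20083768  0.00377433  0.52661057]
 [ 0.14135749 -0.67590018  0.72330976 -0.01116007]
 [-0.14271678  0.70910025  0.6905134  -1.26949075]
 [ 0.          0.          0.          1.        ]]
{'time': 0.1, 'joint_positions': array([-1.21849966e+00,  4.94144276e-01,  1.34604095e+00,  9.29624748e-06,
        1.30252734e+00, -9.54868759e-02]), 'qd': array([-3.08681044e-05, -2.69038750e-03, -1.59732610e-03, -1.35283774e-03,
       -2.38260185e-04, -1.30469677e-03]), 'tau': array([ 5.55164934e-04, -8.83589959e+01, -3.84562325e+01, -2.66756797e-04,
        5.16939210e-03, -2.18097438e-05]), 'tcp_pos': array([ 0.27050811, -0.56307431,  0.23075501]), 'tcp_rot': array([[ 4.32966229e-01, -3.78019914e-04,  9.01410063e-01],
       [-9.01409454e-01,  1.05423019e-03,  4.32966379e-01],
       [-1.11396361e-03, -9.99999373e-01,  1.15695344e-04]]), 'ft_force': array([ 0.32251452, -0.32863216,  0.12807139]), 'wrist_torque': array([ 0.02076452,  0.0530521 , -0.00674098]), 'grip_width': 0.08544552258816569}
```

View pics/t1.png

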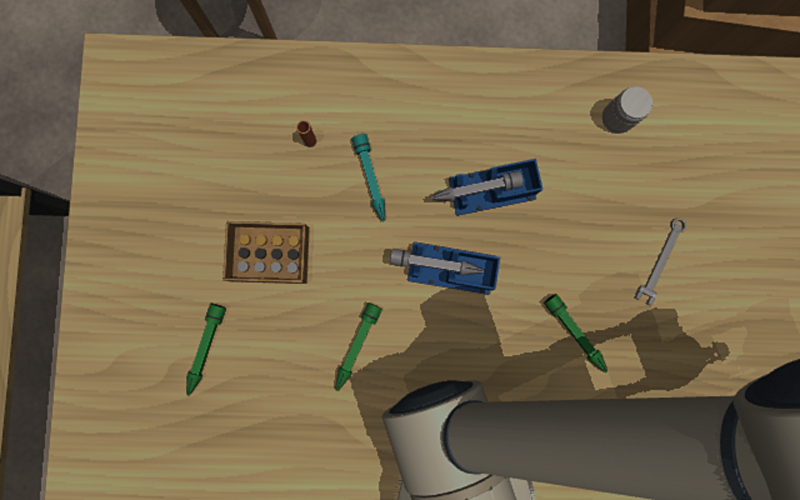

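View pics/s1.png

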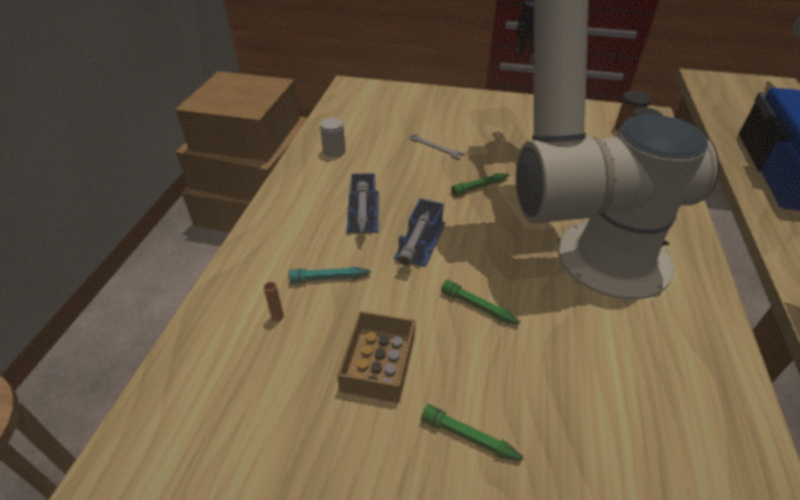

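The top view shows the nearer tool (cup out left at about (390,257), cone in the pocket at (480,268)) is wrong-way. The farther one, with its cone at (432,198), is right. I'll enlarge the nearer block.

Run:
```python
from h import *
d=snap("top","t2",(300,185,410,240),7)
```

```text
(no output)
```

View pics/t2.png

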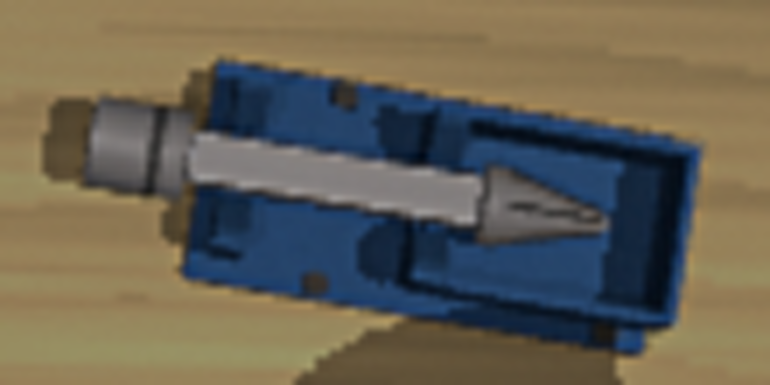

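Run:
```python
from h import *
d=get_image("top")
P=lambda x,y,z:ray(d,300+(x+.5)/7-.5,185+(y+.5)/7-.5,z)
for n,a in dict(cupend=(90,142,.049),tip=(607,217,.049),sh_cup=(191,157,.058),sh_cone=(482,198,.058),pk1=(702,147,.066),pk2=(674,326,.066),f1=(218,62,.07),f2=(185,277,.07),f1b=(218,62,.008),f2b=(185,277,.008),g1=(345,95,0),g2=(315,282,0)).items(): print(n,P(*a).round(4))
t=P(607,217,.049)-P(90,142,.049);print(np.degrees(np.arctan2(t[1],t[0])),np.linalg.norm(t))
t=P(482,198,.058)-P(191,157,.058);print(np.degrees(np.arctan2(t[1],t[0])),np.linalg.norm(t), (P(482,198,.058)+P(191,157,.058))/2)
E=d["extrinsics"];print(-E[:3,:3].T@E[:3,3])
```

```text
cupend [0.4988 0.166  0.049 ]
tip [ 0.4768 -0.0226  0.049 ]
sh_cup [0.4936 0.1294 0.058 ]
sh_cone [0.4818 0.0241 0.058 ]
pk1 [ 0.5018 -0.0538  0.066 ]
pk2 [ 0.4373 -0.0444  0.066 ]
f1 [0.5269 0.121  0.07  ]
f2 [0.4497 0.1308 0.07  ]
f1b [0.5341 0.1187 0.008 ]
f2b [0.4527 0.1291 0.008 ]
g1 [0.5238 0.07   0.    ]
g2 [0.4526 0.0798 0.    ]
-96.63854885950799 0.1897936318237266
-96.403313531693 0.1059534348677477 [0.48766561 0.07674607 0.058     ]
[0.39333867 0.16253193 1.23005244]
```

Call:
{"name": "carry_out", "arguments": {
  "deltas": [
    [[-0.0242, 0.0015, 0.0237], [0, 0, 0], 1],
    [[-0.0242, 0.0015, 0.0237], [0, 0, 0], 1],
    [[-0.0242, 0.0015, 0.0237], [0, 0, 0], 1],
    [[-0.0242, 0.0015, 0.0237], [0, 0, 0], 1],
    [[-0.0242, 0.0015, 0.0237], [0, 0, 0], 1],
    [[-0.0242, 0.0015, 0.0237], [0, 0, 0], 1],
    [[-0.0242, 0.0015, 0.0237], [0, 0, 0], 1],
    [[-0.0242, 0.0015, 0.0237], [0, 0, 0], 1],
    [[-0.0242, 0.0015, 0.0237], [0, 0, 0], 1],
    [[-0.0242, 0.0015, 0.0237], [0, 0, 0], 1],
    [[-0.0242, 0.0015, 0.0237], [0, 0, 0], 1],
    [[-0.0242, 0.0015, 0.0237], [0, 0, 0], 1]
  ],
  "newtons": 80
}}

```text
time: 1.2
tcp_pos: [0.4014, -0.1769, 0.2133]
tcp_rot: [[0.433, 0.0, 0.902], [-0.902, -0.0, 0.433], [0.0, -1.0, 0.0]]
ft_force: [-0.0, -0.7, 1.1]
grip_width: 0.0857
```

Call:
{"name": "carry_out", "arguments": {
  "deltas": [
    [[-0.0242, 0.0015, 0.0237], [0, 0, 0], 1],
    [[-0.0242, 0.0015, 0.0237], [0, 0, 0], 1],
    [[-0.0242, 0.0015, 0.0237], [0, 0, 0], 1],
    [[-0.0242, 0.0015, 0.0237], [0, 0, 0], 1],
    [[-0.0242, 0.0015, 0.0237], [0, 0, 0], 1],
    [[-0.0242, 0.0015, 0.0237], [0, 0, 0], 1],
    [[-0.0242, 0.0015, 0.0237], [0, 0, 0], 1],
    [[-0.0242, 0.0015, 0.0237], [0, 0, 0], 1],
    [[0, 0, 0], [0, -5, 0], 1],
    [[0, 0, 0], [0, -5, 0], 1],
    [[0, 0, 0], [0, -5, 0], 1],
    [[0, 0, 0], [0, -5, 0], 1]
  ]
}}

```text
time: 2.2
tcp_pos: [0.4883, 0.0785, 0.2012]
tcp_rot: [[0.719, -0.0, 0.695], [-0.695, -0.0, 0.719], [-0.0, -1.0, -0.0]]
ft_force: [0.4, 0.3, -0.0]
grip_width: 0.0854
```

Call:
{"name": "carry_out", "arguments": {
  "deltas": [
    [[0, 0, 0], [0, -5, 0], 1],
    [[0, 0, 0], [0, -5, 0], 1],
    [[0, 0, 0], [0, -5, 0], 1],
    [[0, 0, 0], [0, -5, 0], 1],
    [[0, 0, 0], [0, -5, 0], 1],
    [[0, 0, 0], [0, -5, 0], 1],
    [[0, 0, 0], [0, -5, 0], 1],
    [[0, 0, 0], [0, -2.8, 0], 1],
    [[0, 0, 0], [0, 0, 0], 1]
  ]
}}

```text
time: 2.95
tcp_pos: [0.4883, 0.0782, 0.2012]
tcp_rot: [[0.994, -0.0, 0.111], [-0.111, -0.0, 0.994], [-0.0, -1.0, -0.0]]
ft_force: [0.5, -0.7, -0.5]
grip_width: 0.0853
```

Run:
```python
from h import *
d=snap("wrist","w1",s=1.25)
o=observe()
for k in("time","joint_positions","tcp_pos","tcp_rot"):print(k,np.round(o[k],4))
K=d["intrinsics"];E=d["extrinsics"]
def pr(p):
    c=E[:3,:3]@p+E[:3,3]; q=K@np.array([c[0],-c[1],-c[2]]); return (q[:2]/q[2]*1.25).round(1)
a=np.radians(83.4);u=np.array([np.cos(a),np.sin(a),0]);v=np.array([-u[1],u[0],0])
for t,p in (("origin",[.488,.0767,.049]),("cup",[.4988,.166,.049]),("tip",[.4768,-.0226,.049])): print(t,pr(np.array(p)))
B=np.array([.4885,.082,0])
for x in(42,30,-30,-42): print(x,pr(B+u*x/1e3+v*.025+[0,0,.07]),pr(B+u*x/1e3-v*.025+[0,0,.07]))
```

```text
time 3.0
joint_positions [0.0379 0.3479 1.6995 0.     1.0942 0.153 ]
tcp_pos [0.4883 0.0781 0.2013]
tcp_rot [[ 0.9934 -0.      0.1149]
 [-0.1149  0.      0.9934]
 [-0.     -1.      0.    ]]
origin [396.6 229.3]
cup [397.7 118.9]
tip [396.5 331.7]
42 [364.2 176.3] [429.3 176.6]
30 [364.5 192. ] [428.8 192.2]
-30 [366.1 264.5] [426.6 264.7]
-42 [366.4 278. ] [426.2 278.2]
```

View pics/w1.png

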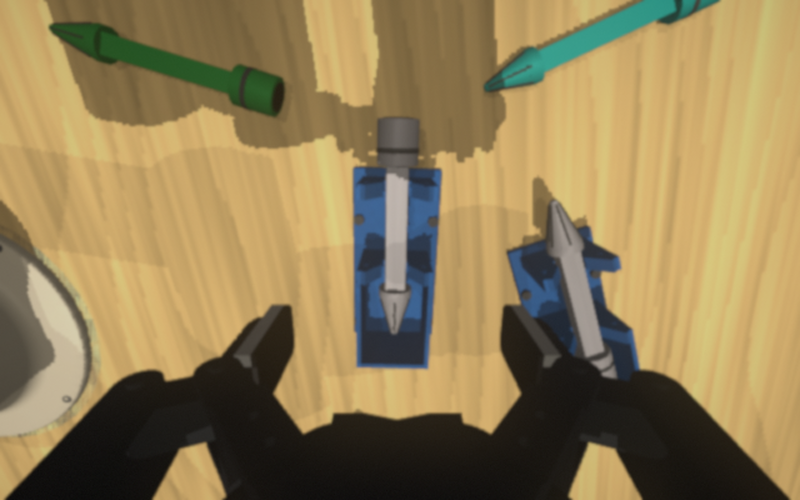

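The wrist view shows the tool vertical at column 397, as projected (cup end at row 118, tip at row 332). I'll enlarge the saddles to find the block's lengthwise centre.

Run:
```python
from h import *
d=snap("wrist","w2",(270,120,370,300),3.3)
K=d["intrinsics"];E=d["extrinsics"]
def pr(p):
    c=E[:3,:3]@p+E[:3,3]; q=K@np.array([c[0],-c[1],-c[2]]); return ((q[:2]/q[2]-[270,120])*3.3).round(0)
a=np.radians(83.4);u=np.array([np.cos(a),np.sin(a),0]);v=np.array([-u[1],u[0],0])
B=np.array([.4885,.082,0])
for z in(.008,.04,.07):
  for x in(42,30,-30,-42): print(z,x,pr(B+u*x/1e3+v*.025+[0,0,z]),pr(B+u*x/1e3-v*.025+[0,0,z]))
print("rear",pr(B-u*.122+[0,0,.066]))
```

```text
0.008 42 [85. 51.] [226.  51.]
0.008 30 [86. 85.] [226.  85.]
0.008 -30 [ 89. 245.] [222. 245.]
0.008 -42 [ 90. 276.] [221. 276.]
0.04 42 [78. 60.] [234.  60.]
0.04 30 [79. 97.] [233.  97.]
0.04 -30 [ 83. 272.] [228. 272.]
0.04 -42 [ 84. 305.] [228. 305.]
0.07 42 [70. 70.] [242.  70.]
0.07 30 [ 71. 111.] [241. 111.]
0.07 -30 [ 76. 303.] [236. 303.]
0.07 -42 [ 77. 338.] [235. 338.]
rear [156. 549.]
```

View pics/w2.png

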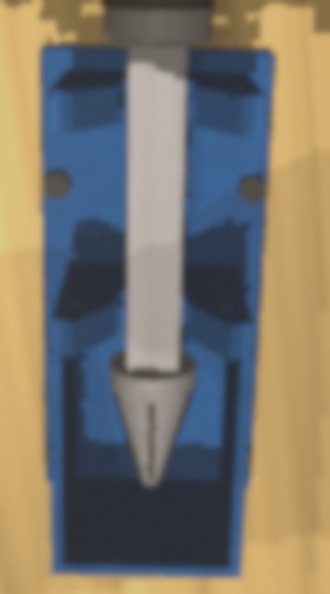

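Call:
{"name": "carry_out", "arguments": {
  "deltas": [
    [[0, 0.025, 0], [0, 0, 0], 1],
    [[0, 0.025, 0], [0, 0, 0], 1],
    [[0, 0.025, 0], [0, 0, 0], 1],
    [[0, 0.025, 0], [0, 0, 0], 1],
    [[0, 0.025, 0], [0, 0, 0], 1],
    [[0, 0.02, 0], [0, 0, 0], 1],
    [[0, 0.015, 0], [0, 0, 0], 1],
    [[0, 0.011, 0], [0, 0, 0], 1],
    [[0, 0, 0], [0, 0, 0], 1],
    [[0, 0, 0], [0, 0, 0], 1]
  ]
}}

```text
time: 3.88
tcp_pos: [0.4881, 0.0781, 0.0301]
tcp_rot: [[0.993, -0.001, 0.115], [-0.115, -0.0, 0.993], [-0.001, -1.0, -0.0]]
ft_force: [0.0, -0.0, 0.3]
grip_width: 0.0853
```

Call:
{"name": "carry_out", "arguments": {
  "deltas": [
    [[0, 0, 0], [0, 0, 0], 0],
    [[0, 0, 0], [0, 0, 0], 0],
    [[0, 0, 0], [0, 0, 0], 0],
    [[0, 0, 0], [0, 0, 0], 0],
    [[0, 0, 0], [0, 0, 0], 0],
    [[0, 0, 0], [0, 0, 0], 0],
    [[0, 0, 0], [0, 0, 0], 0],
    [[0, 0, 0], [0, 0, 0], 0],
    [[0, 0, 0], [0, 0, 0], 0],
    [[0, 0, 0], [0, 0, 0], 0],
    [[0, 0, 0], [0, 0, 0], 0],
    [[0, 0, 0], [0, 0, 0], 0]
  ],
  "newtons": 80
}}

```text
time: 4.88
tcp_pos: [0.4884, 0.0781, 0.0307]
tcp_rot: [[0.993, 0.0, 0.114], [-0.114, 0.0, 0.993], [0.0, -1.0, 0.0]]
ft_force: [-2.7, 0.4, 11.0]
grip_width: 0.0168
```

Call:
{"name": "carry_out", "arguments": {
  "deltas": [
    [[0, -0.005, 0], [0, 0, 0], 0],
    [[0, -0.01, 0], [0, 0, 0], 0],
    [[0, -0.015, 0], [0, 0, 0], 0],
    [[0, -0.015, 0], [0, 0, 0], 0],
    [[0, -0.015, 0], [0, 0, 0], 0],
    [[0, -0.015, 0], [0, 0, 0], 0],
    [[0, -0.015, 0], [0, 0, 0], 0],
    [[0, -0.015, 0], [0, 0, 0], 0],
    [[0, -0.015, 0], [0, 0, 0], 0],
    [[0, -0.015, 0], [0, 0, 0], 0],
    [[0, -0.01, 0], [0, 0, 0], 0],
    [[0, -0.005, 0], [0, 0, 0], 0]
  ]
}}

```text
time: 5.88
tcp_pos: [0.4885, 0.0782, 0.1822]
tcp_rot: [[0.993, 0.002, 0.114], [-0.114, 0.0, 0.993], [0.002, -1.0, 0.0]]
ft_force: [-0.1, 0.3, -5.2]
grip_width: 0.0165
```

Run:
```python
from h import *
d=snap("wrist","w3",s=1.25); o=observe(); print(o["tcp_pos"],o["ft_force"],o["wrist_torque"],o["grip_width"],o["joint_positions"])
```

```text
[0.4887184  0.07817435 0.18225159] [ 0.14373482  1.09379422 -2.96971682] [ 0.05753365 -0.08999356 -0.00789958] 0.0165450218733051 [ 3.79025012e-02  3.72635922e-01  1.72390431e+00 -3.49487928e-06
  1.04286489e+00  1.52043745e-01]
```

View pics/w3.png

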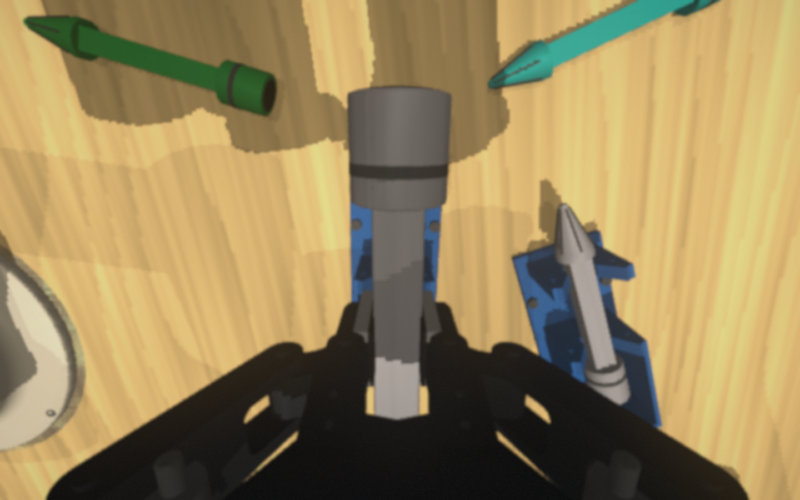

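The tool is held straight between the fingers with its cup at (400,150), and it is clear of the block. Next is the half turn.

Call:
{"name": "carry_out", "arguments": {
  "deltas": [
    [[0, 0, 0], [0, -2, 0], 0],
    [[0, 0, 0], [0, -4, 0], 0],
    [[0, 0, 0], [0, -6, 0], 0],
    [[0, 0, 0], [0, -6, 0], 0],
    [[0, 0, 0], [0, -6, 0], 0],
    [[0, 0, 0], [0, -6, 0], 0],
    [[0, 0, 0], [0, -6, 0], 0],
    [[0, 0, 0], [0, -6, 0], 0],
    [[0, 0, 0], [0, -6, 0], 0],
    [[0, 0, 0], [0, -6, 0], 0],
    [[0, 0, 0], [0, -6, 0], 0],
    [[0, 0, 0], [0, -6, 0], 0]
  ]
}}

```text
time: 6.93
tcp_pos: [0.4878, 0.0781, 0.1798]
tcp_rot: [[0.504, -0.001, -0.864], [0.864, -0.0, 0.504], [-0.001, -1.0, 0.001]]
ft_force: [-0.1, -0.0, -4.7]
grip_width: 0.0166
```

Call:
{"name": "carry_out", "arguments": {
  "deltas": [
    [[0, 0, 0], [0, -6, 0], 0],
    [[0, 0, 0], [0, -6, 0], 0],
    [[0, 0, 0], [0, -6, 0], 0],
    [[0, 0, 0], [0, -6, 0], 0],
    [[0, 0, 0], [0, -6, 0], 0],
    [[0, 0, 0], [0, -6, 0], 0],
    [[0, 0, 0], [0, -6, 0], 0],
    [[0, 0, 0], [0, -6, 0], 0],
    [[0, 0, 0], [0, -6, 0], 0],
    [[0, 0, 0], [0, -6, 0], 0],
    [[0, 0, 0], [0, -6, 0], 0],
    [[0, 0, 0], [0, -6, 0], 0]
  ]
}}

```text
time: 7.93
tcp_pos: [0.4877, 0.0781, 0.1798]
tcp_rot: [[-0.666, -0.001, -0.746], [0.746, -0.0, -0.666], [0.001, -1.0, 0.001]]
ft_force: [1.2, 0.5, -4.0]
grip_width: 0.0168
```

Call:
{"name": "carry_out", "arguments": {
  "deltas": [
    [[0, 0, 0], [0, -6, 0], 0],
    [[0, 0, 0], [0, -6, 0], 0],
    [[0, 0, 0], [0, -6, 0], 0],
    [[0, 0, 0], [0, -6, 0], 0],
    [[0, 0, 0], [0, -6, 0], 0],
    [[0, 0, 0], [0, -6, 0], 0],
    [[0, 0, 0], [0, -4, 0], 0],
    [[0, 0, 0], [0, -2, 0], 0],
    [[0, 0, 0], [0, 0, 0], 0],
    [[0, 0, 0], [0, 0, 0], 0]
  ]
}}

```text
time: 8.77
tcp_pos: [0.4879, 0.0781, 0.18]
tcp_rot: [[-0.993, -0.001, -0.115], [0.115, -0.0, -0.993], [0.001, -1.0, 0.0]]
ft_force: [0.1, -0.1, -3.7]
grip_width: 0.0166
```

Run:
```python
from h import *
d=snap("side","s2",(270,90,450,225),4.4); o=observe(); print(o["tcp_pos"],o["tcp_rot"],o["ft_force"],o["wrist_torque"],o["grip_width"],o["joint_positions"])
K=d["intrinsics"];E=d["extrinsics"]
def pr(p):
    c=E[:3,:3]@p+E[:3,3]; q=K@np.array([c[0],-c[1],-c[2]]); return ((q[:2]/q[2]-[270,90])*4.4).round(0)
t=o["tcp_pos"]+[0,.0,.019];a=np.radians(83.4);u=np.array([np.cos(a),np.sin(a),0])
for x in(.1,.054,-.054,-.09):print(x,pr(t+u*x))
```

```text
[0.48802646 0.07812507 0.18001843] [[-9.93302759e-01 -6.91777905e-04 -1.15538521e-01]
 [ 1.15538569e-01 -2.98734836e-05 -9.93302994e-01]
 [ 6.83693526e-04 -9.99999760e-01  1.09600443e-04]] [-1.18664727  0.43693982 -4.96971109] [-0.02779307  0.01747217  0.03959357] 0.016830118853656883 [ 3.78560218e-02  3.76033321e-01  1.72597845e+00 -4.25529807e-06
  1.04027329e+00 -2.98793730e+00]
0.1 [229. 355.]
0.054 [252. 310.]
-0.054 [301. 214.]
-0.09 [317. 184.]
```

View pics/s2.png

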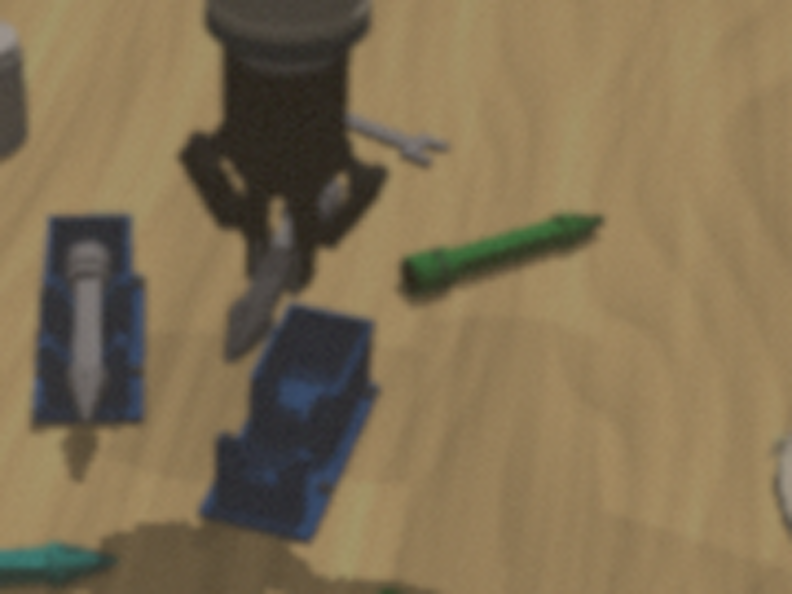

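The tip at (232,355) matches the projected point for a level tool, cone forward. Lowering.

Call:
{"name": "carry_out", "arguments": {
  "deltas": [
    [[0, 0.005, -0.002], [0, 0, 0], 0],
    [[0, 0.01, 0], [0, 0, 0], 0],
    [[0, 0.015, 0], [0, 0, 0], 0],
    [[0, 0.015, 0], [0, 0, 0], 0],
    [[0, 0.015, 0], [0, 0, 0], 0],
    [[0, 0.015, 0], [0, 0, 0], 0],
    [[0, 0.015, 0], [0, 0, 0], 0],
    [[0, 0.015, 0], [0, 0, 0], 0],
    [[0, 0.01, 0], [0, 0, 0], 0],
    [[0, 0.007, 0], [0, 0, 0], 0],
    [[0, 0, 0], [0, 0, 0], 0],
    [[0, 0, 0], [0, 0, 0], 0]
  ]
}}

```text
time: 9.82
tcp_pos: [0.4886, 0.0802, 0.0583]
tcp_rot: [[-0.993, -0.0, -0.114], [0.114, 0.0, -0.993], [0.0, -1.0, 0.0]]
ft_force: [-0.8, -0.1, -3.9]
grip_width: 0.0168
```

Call:
{"name": "carry_out", "arguments": {
  "deltas": [
    [[0, 0.003, 0], [0, 0, 0], 0],
    [[0, 0.003, 0], [0, 0, 0], 0],
    [[0, 0.003, 0], [0, 0, 0], 0],
    [[0, 0.003, 0], [0, 0, 0], 0],
    [[0, 0.003, 0], [0, 0, 0], 0],
    [[0, 0.003, 0], [0, 0, 0], 0],
    [[0, 0.003, 0], [0, 0, 0], 0],
    [[0, 0.003, 0], [0, 0, 0], 0],
    [[0, 0, 0], [0, 0, 0], 0]
  ]
}}

```text
time: 10.57
tcp_pos: [0.4882, 0.0801, 0.0337]
tcp_rot: [[-0.993, -0.001, -0.114], [0.114, -0.0, -0.993], [0.001, -1.0, 0.0]]
ft_force: [-0.1, -0.9, -5.1]
grip_width: 0.0168
```

Free so far. The last few millimetres, in small steps.

Call:
{"name": "carry_out", "arguments": {
  "deltas": [
    [[0, 0.001, 0], [0, 0, 0], 0],
    [[0, 0.001, 0], [0, 0, 0], 0],
    [[0, 0.001, 0], [0, 0, 0], 0],
    [[0, 0, 0], [0, 0, 0], 0],
    [[0, 0, 0], [0, 0, 0], 0]
  ]
}}

```text
time: 10.98
tcp_pos: [0.4885, 0.0801, 0.0313]
tcp_rot: [[-0.993, -0.0, -0.114], [0.114, 0.0, -0.993], [0.0, -1.0, -0.0]]
ft_force: [0.0, 0.7, -4.7]
grip_width: 0.017
```

Run:
```python
from h import *
d=snap("top","t3",(290,185,410,240),6.5)
```

```text
(no output)
```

View pics/t3.png

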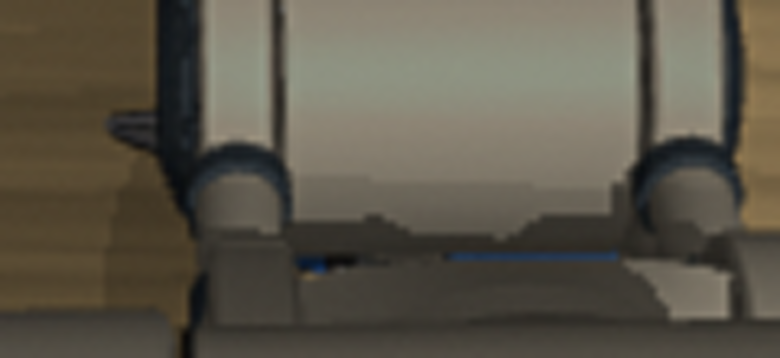

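The arm hides the block from above; only the cone tip shows, at (115,125). The full weight is still carried, so I go on by feel.

Call:
{"name": "carry_out", "arguments": {
  "deltas": [
    [[0, 0.0007, 0], [0, 0, 0], 0],
    [[0, 0.0007, 0], [0, 0, 0], 0],
    [[0, 0, 0], [0, 0, 0], 0],
    [[0, 0, 0], [0, 0, 0], 0]
  ]
}}

```text
time: 11.37
tcp_pos: [0.4887, 0.0801, 0.0307]
tcp_rot: [[-0.993, 0.001, -0.114], [0.114, 0.0, -0.993], [-0.001, -1.0, -0.0]]
ft_force: [-3.8, -0.9, 18.9]
grip_width: 0.0168
```

Seated. Release and retreat.

Call:
{"name": "carry_out", "arguments": {
  "deltas": [
    [[0, -0.0007, 0], [0, 0, 0], 0],
    [[0, 0, 0], [0, 0, 0], 0.5],
    [[0, 0, 0], [0, 0, 0], 1],
    [[0, 0, 0], [0, 0, 0], 1],
    [[0, 0, 0], [0, 0, 0], 1],
    [[0, 0, 0], [0, 0, 0], 1],
    [[0, 0, 0], [0, 0, 0], 1],
    [[0, 0, 0], [0, 0, 0], 1],
    [[0, 0, 0], [0, 0, 0], 1],
    [[0, 0, 0], [0, 0, 0], 1],
    [[0, 0, 0], [0, 0, 0], 1],
    [[0, 0, 0], [0, 0, 0], 1]
  ]
}}

```text
time: 12.37
tcp_pos: [0.4885, 0.0801, 0.0306]
tcp_rot: [[-0.993, -0.0, -0.114], [0.114, -0.0, -0.993], [0.0, -1.0, 0.0]]
ft_force: [-0.1, -0.9, -0.3]
grip_width: 0.0856
```

Call:
{"name": "carry_out", "arguments": {
  "deltas": [
    [[0, -0.005, 0], [0, 0, 0], 1],
    [[0, -0.01, 0], [0, 0, 0], 1],
    [[0, -0.02, 0], [0, 0, 0], 1],
    [[0, -0.025, 0], [0, 0, 0], 1],
    [[0, -0.025, 0], [0, 0, 0], 1],
    [[0, -0.025, 0], [0, 0, 0], 1],
    [[0, -0.025, 0], [0, 0, 0], 1],
    [[0, -0.02, 0], [0, 0, 0], 1],
    [[0, -0.01, 0], [0, 0, 0], 1],
    [[0, 0, 0], [0, 0, 0], 1],
    [[0, 0, 0], [0, 0, 0], 1]
  ]
}}

```text
time: 13.28
tcp_pos: [0.4886, 0.0801, 0.1963]
tcp_rot: [[-0.993, 0.002, -0.114], [0.114, 0.0, -0.993], [-0.002, -1.0, -0.0]]
ft_force: [-0.1, 0.5, -1.2]
grip_width: 0.0855
```

Run:
```python
from h import *
d=snap("wrist","w4",(220,60,480,340),2.1); d=snap("side","s3",(270,90,450,225),4.4); o=observe(); print(o["time"],o["tcp_pos"],o["ft_force"],o["grip_width"])
```

```text
13.3833 [0.48799691 0.08009234 0.19504696] [-0.29315856  0.24953301 -0.83185009] 0.0855524178976115
```

View pics/w4.png

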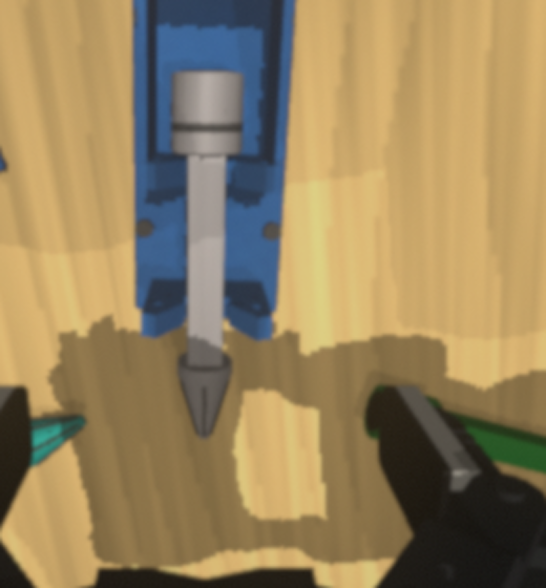

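View pics/s3.png

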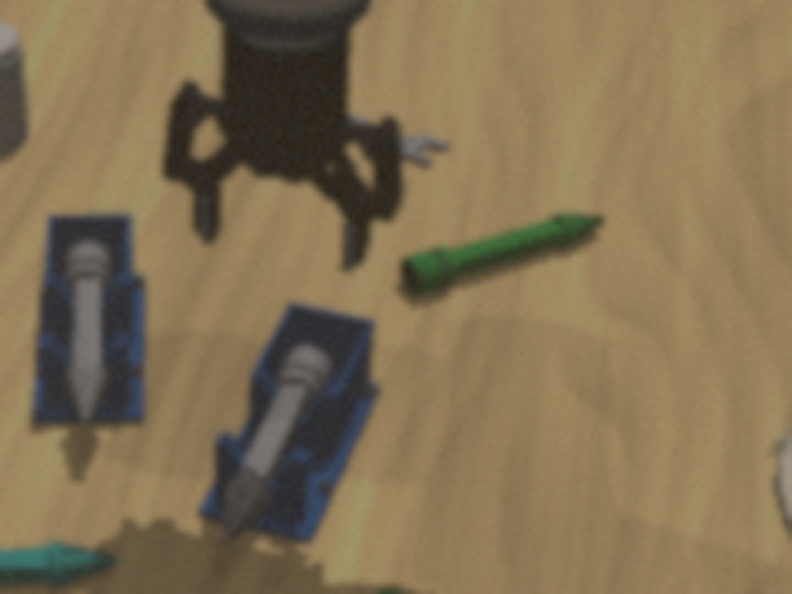

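Both views show the tool in both saddles with the cone out of the front: tip at (205,435) in the wrist view and (230,530) in the side view. The cup is in the pocket, the gripper is clear, and the other tool looks unmoved.

```bash
python3 -c "
from station import sign_off; print(sign_off())"
```

```text
the job is handed in; nothing more can be done
None
```

The wrong-way tool was the nearer one. I gripped it mid-shank at 80 N, lifted it about 150 mm, turned it half a turn about the vertical and laid it back in the same block with its cone out. I handed the job in at about 13.4 s of the 48 s; no verdict is reported.

- **Seating:** contact on lowering came at the same height as the original grip, with the wrist force going from about -5 N to 19 N.
- **After release:** the wrist and side pictures show the tool in both saddles, cone out and cup in the pocket. The gripper was open about 165 mm higher, with only sensor noise in the force reading.
- **Other tool:** it and the look-alikes appear unmoved.
- **Weaker checks:** the top-view check during lowering was blocked by the arm. I judged the final position by eye from the pictures, without measuring it. I had estimated the block's lengthwise centre to about 2 mm, though its screw holes sat about 6 mm from where that estimate puts the middle. That is well inside the 20 mm tolerance.

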